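# Parts tray home under the bench shelf, tub on the mat

### The arm

A 7-joint arm with a two-finger parallel gripper is mounted at the origin on the work surface. World frame = base frame: x ahead of the robot, y to its left, z up, the work surface at z = 0. Lengths are in m, angles in rad, forces in N, time in s.
With the tool pointing down it reaches from about 0.35 to 0.9 m from the base axis. Payload 19.9 kg.
Tool frame: the origin (TCP) lies between the finger pads; the fingertips stand tip_reach ahead of it and the grasp point (between the pads) lies 2 mm behind it (tip_reach is the distance from the TCP to the fingertips, in m); z points along the fingers, y is the direction in which the jaws open and shut (so a half turn about z gives the same grasp; the last joint's range is limited). The gripper opens to 85 mm and grips with 20 to 120 N. Pads are 22 mm wide; open, the fingers measure 114 mm over their backs; the gripper's body (76 mm by 85 mm) begins 54 mm behind the grasp point. The pads swing forward as they close: fully open they stand 13 mm farther back than shut.
Start: joints at [1.097, 0.417, -0.01, 1.614, 0.005, 1.111, -0.053], TCP at [0.262, -0.568, 0.248] pointing down, gripper open.
Joint ranges: [-2.81, 2.81], [-0.39, 2.02], [-1.27, 1.25], [0.06, 2.57], [-1.19, 4.33], [0.19, 2], [-2.82, 2.82]. Speed limits (rad/s): [1.89, 1.89, 2.39, 2.39, 3.01, 3.01, 3.01].

### API

Orientations are given as a unit quaternion [x, y, z, w].
In Python, from rig import * gives the robot as it stands. Calls block until the motion is done:
- reach(position, orientation): joint-space move of the TCP to a pose.
- move_straight(position, speed=0.15, ori=None): straight line of the TCP; ori=None keeps the orientation; speed is the mean speed in m/s.
- goto_joints(angles): joint-space move.
- move_gripper(opening, grasp_force=None): finger opening in m; grasp_force is the grip in N (None keeps the last); returns when the fingers have stopped.
- sleep(seconds).
- solve_ik(position, orientation): joint angles nearest the present ones, or None.
- get_state(): the state.
- grab_frame(name): name is "side" or "top"; returns (picture, depth): 480x640x3 uint8, blue, green, red; 480x640 float32, m along the optical axis (not along the pixel's ray), 0 where there is no reading.
- camera_params(name): a dict with "vertical_fov" (degrees; the focal length in pixels is half the picture's height over the tangent of half this angle, whatever the lens; pixels are square), "cx", "cy" (the principal point, pixels), "world_from_camera" (4x4, takes a point from camera to world coordinates). Camera axes: x right, y down, z forward; pixel columns grow to the right and rows downward; lengths in m; the calibration is good to about 2 mm. A picture is of the moment at which its call begins. camera_params takes no time and is no camera call.
A pose or a line that the arm cannot do raises MotionError and nothing moves.
- job_done(): hands the job in, once; it reports no verdict.
The state is a dict: "time_s": time; "joint_pos": joint angles; "joint_vel": joint speeds; "joint_torque": joint torques, N m; "tcp_pos": TCP position; "ee_rot": TCP orientation; "ft_force": force on the tool from outside, world axes, zero at the start; "torque": the same for the moment, N m; "gripper_width": finger opening in m.
Only numpy, scipy, OpenCV 4.12 (cv2) and the standard library are available. Lean on these libraries where they do the work, as an engineer would, in place of code of your own. Each camera call takes 0.05 s, during which the arm holds its last target.

### The job

The blue tray of loose headset parts and the white tub with the green cap must swap: the tray belongs in the empty bay under the bench shelf, the tub on the black mat. Lift the tray and carry it gently and level so that no part falls out, set it down on the bench in front of the shelf and let go, then take it again and slide it fully home in the bay, straight, with its black end grip facing out. Stand the tub upright with its whole foot on the mat, and leave the other things on the bench where they are.

Things in the scene. Friction and masses are not known exactly. Their poses are not given: they have to be found in the camera images.
- tray: Open blue parts tray, loose, 170 x 100 mm outside (its x, y), walls 30 mm high, 4 mm thick; about 0.35 kg plus 0.09 kg of contents. Origin: centre of its underside; z up. An aluminium carrying bar spans it along y over its middle; a black upright end grip sticks out of its -x end, to 120 mm from the origin.
- tray_bar (a point): Middle of the tray's carrying bar, 82 mm above the tray's underside, over its origin. The bar runs along the tray's y, 14 mm thick along x, 16 mm high (top 90 mm above the underside), 94 mm free between its posts. Axes as the tray's.
- tray_grip (a point): Middle of the tray's black end grip, at (-104, 0, 32) mm in the tray's frame: an upright block 12 mm thick (tray's y), 35 mm long (x), from 8 to 45 mm above the tray's underside, free on both sides. Axes as the tray's.
- shelf: Fixed low plywood bench shelf, 130 mm deep, with two bays: one holds an orange case (-y side), the other is the tray's. Origin: on the bench, mid-bay (across and in depth) of the tray's bay. x runs level into the bay, z up. Roof: front edge at x = -65 mm, underside 100 mm, top 115 mm up, from y = -220 to +80 mm; sockets on its rear reach 165 mm.
- bay_back (a point): Centre of the inner face of the tray bay's back wall, at (53, 0, 30) mm of the shelf; axes as the shelf's. Bay side walls at y = -65 and +65 mm; its floor is the bench. Tray fully home: its +x end touches this wall, axes along the shelf's, tray origin at x = -32 mm, y = 0 of the shelf; its front 52 mm and end grip stand out from under the roof.
- tub: White tub with a green cap, a closed cylinder 60 mm across and 78 mm tall, about 0.25 kg, loose; it stands on the bench in front of the tray's bay, in the tray's way. Origin: centre of its underside; z up.
- mat: Fixed black rubber mat on the bench, 220 x 260 mm (its x, y), 4 mm thick. Origin: centre of its underside, at bench height; z up. The tray stands on it at first.
- bearing: Loose part in the tray: steel ring bearing, 38 mm across, 9 mm high. Origin: centre of its underside.
- spacer: Loose part in the tray: red ring spacer, 36 mm across, 14 mm high. Origin: centre of its underside.
- topcap: Loose part in the tray: brass top cap, 36 mm across, 16 mm high. Origin: centre of its underside.
- race: Loose part in the tray: dark steel disc, 34 mm across, 12 mm high. Origin: centre of its underside.
- spray: Bystander, loose: yellow spray can, 54 mm across, 170 mm tall. Origin: centre of its underside.
- screwdriver: Bystander, loose: orange-handled screwdriver lying on the bench, about 200 mm long along its x. Origin: centre of its underside.
- wrench: Bystander, loose: steel wrench lying on the bench, about 180 mm long along its x. Origin: centre of its underside.
- grease_jar: Bystander, loose: black jar with a red label, 70 mm across, 75 mm tall. Origin: centre of its underside.
- damper: Bystander, loose: black damper rod with a red end, 210 mm long along its x, lying in two 50 mm wide aluminium blocks, 40 mm tall in all. Origin: centre of its underside.
- spares_box: Bystander, loose: closed cardboard box 70 x 100 x 45 mm (x, y, z). Origin: centre of its underside.

How it is judged:
On the way, in this order (a step that is already met when the one before it is completed fails the run):
1. the tray is lifted clear of the mat and bench, level (height (world z) of tray above 0.024 m and angle between tray's own z axis and vertical below 0.3 rad), for 0.2 s.
2. the tray stands on the bench, off the mat, not yet home in the bay, and is let go (height (world z) of tray below 0.004 m and angle between tray's own z axis and vertical below 0.05 rad and contact force between the fingers and tray below 0.3 N and linear speed of tray below 0.02 m/s and horizontal distance between tray and mat above 0.1 m and x of tray in the frame of shelf below -0.06 m), for 0.2 s.
3. the tray is home in the bay and the tub stands on the mat (x of tray in the frame of shelf between -0.042 and -0.026 m and y of tray in the frame of shelf between -0.02 and 0.02 m and angle between the x axis of tray and the x axis of shelf, either way round below 0.12 rad and x of tray_grip in the frame of shelf below -0.1 m and height (world z) of tray below 0.004 m and angle between tray's own z axis and vertical below 0.03 rad and linear speed of each of tray, tub below 0.02 m/s and x of bearing in the frame of tray between -0.085 and 0.085 m and y of bearing in the frame of tray between -0.052 and 0.052 m and z of bearing in the frame of tray between -0.005 and 0.05 m and x of spacer in the frame of tray between -0.085 and 0.085 m and y of spacer in the frame of tray between -0.052 and 0.052 m and z of spacer in the frame of tray between -0.005 and 0.05 m and x of topcap in the frame of tray between -0.085 and 0.085 m and y of topcap in the frame of tray between -0.052 and 0.052 m and z of topcap in the frame of tray between -0.005 and 0.05 m and x of race in the frame of tray between -0.085 and 0.085 m and y of race in the frame of tray between -0.052 and 0.052 m and z of race in the frame of tray between -0.005 and 0.05 m and x of tub in the frame of mat between -0.08 and 0.08 m and y of tub in the frame of mat between -0.1 and 0.1 m and height (world z) of tub between 0.001 and 0.008 m and angle between tub's own z axis and vertical below 0.05 rad), for 0.2 s.
At the end, for the whole second after the job is handed in: Tray at rest in its bay with all four parts in it, under 10 mm from the back wall, 20 mm from the bay's middle line and 0.12 rad from straight, end grip out; tub upright at rest on the mat, its centre within 80 mm (mat's x) and 100 mm (mat's y) of the mat's middle (all of step 3); the robot touches nothing.
It fails at once if a part leaves the tray (not ((x of bearing in the frame of tray between -0.085 and 0.085 m and y of bearing in the frame of tray between -0.052 and 0.052 m and z of bearing in the frame of tray between -0.005 and 0.05 m) and (x of spacer in the frame of tray between -0.085 and 0.085 m and y of spacer in the frame of tray between -0.052 and 0.052 m and z of spacer in the frame of tray between -0.005 and 0.05 m) and (x of topcap in the frame of tray between -0.085 and 0.085 m and y of topcap in the frame of tray between -0.052 and 0.052 m and z of topcap in the frame of tray between -0.005 and 0.05 m) and (x of race in the frame of tray between -0.085 and 0.085 m and y of race in the frame of tray between -0.052 and 0.052 m and z of race in the frame of tray between -0.005 and 0.05 m))).
It fails at once if the tray is tilted by more than 0.35 rad (angle between tray's own z axis and vertical above 0.35 rad).
It fails at once if the tray or tub is dropped or flung (over 1.2 m/s) (linear speed of any of tray, tub above 1.2 m/s).
It fails at once if the tub is tipped over (angle between tub's own z axis and vertical above 0.7 rad).
It fails at once if a bystander is moved by more than 25 mm (distance of any of spray, screwdriver, wrench, grease_jar, damper, spares_box from where it was at the start of the episode above 0.025 m).
It also fails if it takes over 70 s, if anything falls off the work surface, if the arm or the gripper's body presses on something with over 40 N, if the wrist force passes 120 N, or if a joint passes its speed limit or range.

## Working session

There is one attempt and no reset: what is moved stays moved. The work goes in short steps, each a Python script; the robot and the scene stay as the last script left them, time stands still between calls to the robot, and variables do not carry over. Pictures are saved under pics/ and viewed, and the job is handed in when it is done.

```bash
ls; mkdir -p pics; python3 - <<'E'
from rig import *
import cv2,numpy as np
print(get_state())
for n in("side","top"):
    im,d=grab_frame(n);cv2.imwrite(f"pics/{n}0.png",im);np.save(f"pics/{n}0.npy",d)
    p=camera_params(n);print(n,p['vertical_fov'],p['cx'],p['cy'],np.round(p['world_from_camera'],4).tolist(), (d>0).mean())
E
```

```text
pics
{'time_s': 0.0, 'joint_pos': array([ 1.09751665,  0.41796463, -0.01031917,  1.61419288,  0.00469091,
        1.11071263, -0.05294835]), 'joint_vel': array([-2.61456838e-03,  7.65073403e-04,  1.46341048e-03,  1.43281175e-03,
       -2.01660928e-04, -5.12935052e-05, -3.08837950e-04]), 'joint_torque': array([-8.22066231e-04, -8.64470029e+01,  6.78202473e-01, -4.34888327e+01,
        1.90522423e-02,  7.53551518e-03,  1.05001831e-05]), 'tcp_pos': array([ 0.26141412, -0.56732864,  0.24765815]), 'ee_rot': array([ 9.76778397e-01,  2.14251187e-01, -1.72265583e-04, -6.02575309e-04]), 'ft_force': array([-0.18790759, -0.03911512,  0.43743872]), 'torque': array([ 0.02215806,  0.02835277, -0.00544494]), 'gripper_width': 0.08542058134749507}
side 42.448067074612005 319.21105076067573 240.23494925895605 [[0.9966, -0.0333, 0.0757, 0.4674], [-0.0806, -0.5987, 0.7969, -1.1296], [0.0188, -0.8003, -0.5993, 0.9176], [0.0, 0.0, 0.0, 1.0]] 0.99595703125
top 52.67478501656157 326.61201653539865 239.95514169616905 [[-0.0069, -0.9769, 0.2136, 0.3092], [-1.0, 0.0059, -0.0056, -0.0228], [0.0042, -0.2136, -0.9769, 1.2006], [0.0, 0.0, 0.0, 1.0]] 0.9959342447916667
```

View pics/top0.png

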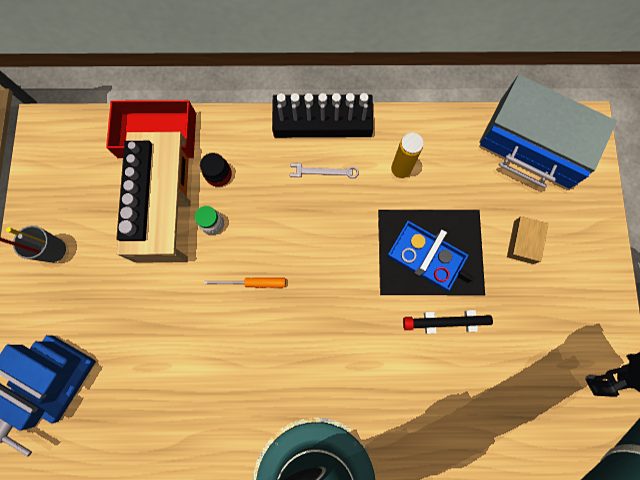

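View pics/side0.png

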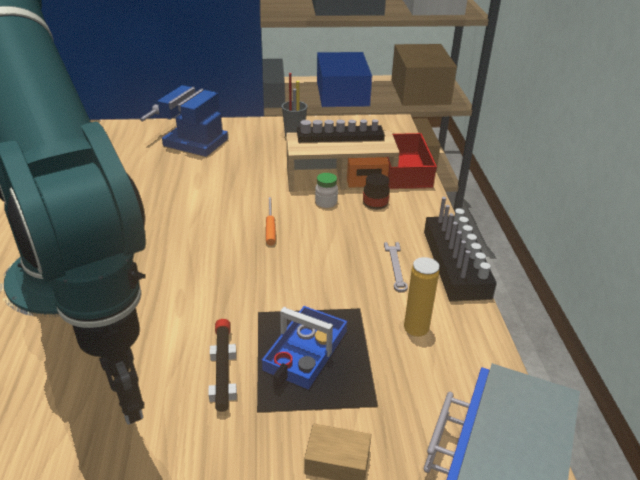

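The top view shows the tray on the mat (about 428,255), with its bar at (432,253) and grip at (462,277). The tub is at (207,218), and the shelf opens to the right with its roof spanning about (118–187, 130–260). The grease jar (215,168) and screwdriver (245,283) are close to the bay. Next I'll measure these.

```bash
cat > h.py <<'E'
import cv2,numpy as np
from rig import *
from scipy.spatial.transform import Rotation as R
def cloud(name,d):
    p=camera_params(name);f=240/np.tan(np.radians(p['vertical_fov']/2))
    v,u=np.mgrid[:480,:640]
    P=np.stack([(u-p['cx'])/f*d,(v-p['cy'])/f*d,d],-1)
    T=np.array(p['world_from_camera']);W=P@T[:3,:3].T+T[:3,3]
    W[d<=0]=np.nan
    return W
def snap(name):
    im,d=grab_frame(name);return im,cloud(name,d),cv2.cvtColor(im,cv2.COLOR_BGR2HSV)
def down(yaw):  # tool down, jaw axis (tool y) direction at world angle yaw
    y=np.array([np.cos(yaw),np.sin(yaw),0]);z=np.array([0,0,-1.]);x=np.cross(y,z)
    return R.from_matrix(np.stack([x,y,z],1)).as_quat()
def rect(P):
    (c,s,a)=cv2.minAreaRect(np.float32(P[:,:2])*1000);return np.round(c,1),np.round(s,1),round(a,2)
E
cat > m.py <<'E'
from h import *
def load(n):
    im=cv2.imread(f"pics/{n}0.png");return im,cloud(n,np.load(f"pics/{n}0.npy")),cv2.cvtColor(im,cv2.COLOR_BGR2HSV)
im,W,H=load("top")
def box(x0,x1,y0,y1):
    m=np.zeros((480,640),bool);m[y0:y1,x0:x1]=1;return m
z=W[...,2]
print("bench z",np.nanmedian(z[box(300,350,200,250)]))
m=box(380,485,205,300)&(H[...,2]<50)&(z<.015); print("mat",rect(W[m]),np.median(z[m]))
t=box(380,485,205,300)
m=t&(H[...,0]>100)&(H[...,0]<125)&(H[...,1]>120)&(z>.02)&(z<.045);print("tray rim",rect(W[m]),np.percentile(z[m],[5,50,95]))
m=t&(z>.08)&(z<.1);print("bar",rect(W[m]),W[m].mean(0),m.sum())
m=t&(z>.035)&(z<.06)&(H[...,2]<60);print("grip",rect(W[m]),W[m].mean(0),m.sum())
m=box(100,200,100,270)&(z>.105)&(z<.125);print("roof",rect(W[m]),np.median(z[m]),m.sum())
s=box(185,235,195,245)
m=s&(z>.07)&(z<.09);print("tub cap",rect(W[m]),np.median(z[m]),m.sum())
s=box(195,240,145,190)
m=s&(z>.065)&(z<.09);print("jar",rect(W[m]),np.median(z[m]))
m=box(200,290,270,292)&(z>.008)&(z<.06);print("screwdriver",rect(W[m]),z[m].max())
m=box(385,430,130,185)&(z>.15);print("spray",rect(W[m]))
m=box(400,500,305,340)&(z>.015);print("damper",rect(W[m]))
im,W,H=load("side");z=W[...,2]
print("SIDE bench",np.nanmedian(z[box(120,180,200,300)]))
t=box(255,380,305,410)
m=t&(z>.083)&(z<.1);print("bar",rect(W[m]),W[m].mean(0),m.sum())
m=box(280,400,125,160)&(z>.105)&(z<.125);print("roof",rect(W[m]),np.median(z[m]),m.sum())
m=box(305,345,168,212)&(z>.07)&(z<.09);print("tub cap",rect(W[m]),m.sum())
m=t&(H[...,2]<50)&(z<.015); print("mat",rect(W[m]))
m=t&(z>.035)&(z<.06)&(H[...,2]<70);print("grip",rect(W[m]),W[m].mean(0),m.sum())
cv2.imwrite("pics/zoomshelf.png",cv2.resize(im[110:220,260:440],None,fx=4,fy=4,interpolation=cv2.INTER_CUBIC))
E
python3 m.py
```

```text
bench z -0.0001310228867021923
mat (array([ 540.8, -290.8]), array([258.9, 217.5]), 89.48) 0.003959794554125873
tray rim (array([ 526.9, -279.1]), array([174.6, 103. ]), 58.36) [0.02166612 0.03228707 0.03751442]
bar (array([ 527.4, -276.7]), array([ 14.4, 106.1]), 58.72) [ 0.52636662 -0.27552934  0.09311726] 294
grip (array([ 515.4, -332.2]), array([137.7,  21.9]), 37.54) [ 0.47549881 -0.3617432   0.04691583] 95
roof (array([669., 385.]), array([303.9, 130.6]), 0.25) 0.11452722458859221 4361
tub cap (array([616.8, 260.9]), array([52.1, 51.3]), 22.79) 0.07749223988680565 379
jar (array([749.3, 252. ]), array([60. , 59.8]), 74.72) 0.07452990000152115
screwdriver (array([464.9, 172.8]), array([198.7,  23. ]), 89.61) 0.032434671665035
spray (array([ 761.6, -224.2]), array([50.3, 51.2]), 87.12)
damper (array([ 365.5, -317.2]), array([ 48.5, 210. ]), 2.27)
SIDE bench 0.00022410638783709746
bar (array([ 526. , -277.4]), array([ 19.2, 107.8]), 58.96) [ 0.52731211 -0.2801812   0.09072728] 456
roof (array([666.6, 381.6]), array([300.1, 139.7]), 0.83) 0.1137343085586664 2113
tub cap (array([615. , 260.5]), array([62. , 50.2]), 84.09) 199
mat (array([ 546.5, -332.8]), array([161.6,  47.9]), 38.6)
grip (array([ 473.1, -364.7]), array([36.7, 14.8]), 62.04) [ 0.47294033 -0.36849621  0.04500432] 146
```

View pics/zoomshelf.png

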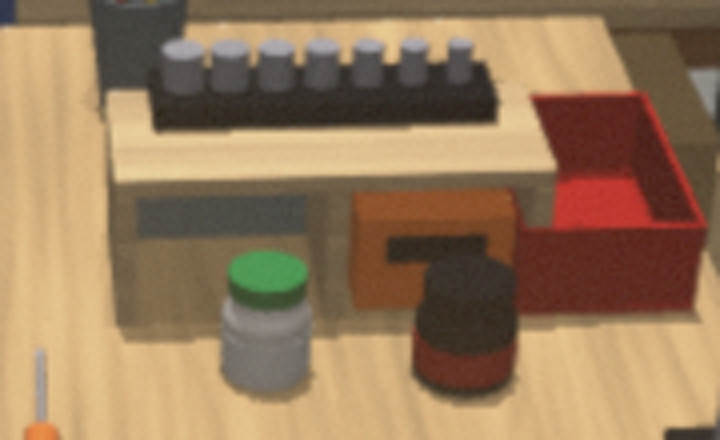

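The measured sizes agree with the ones given: rim 175×103 mm, bar 106×14 mm, roof 304×131 mm at z=0.1145, grip 104 mm from the tray centre, and mat 259×218 mm.
- **Tray:** (0.527,-0.278), yaw 58.6°.
- **Bay origin:** about (0.599,0.385), with shelf x along world +y.
- **Tub:** about (0.616,0.261).

I'll check the IK for the full plan next.

```bash
python3 - <<'E'
from h import *
import rig
print([a for a in dir(rig) if not a.startswith('_')])
print(getattr(rig,'tip_reach',None))
r=np.radians
for off in(0,180,-180):
  for n,p,a in[("pick",[.527,-.278,.084],58.6),("pickhi",[.527,-.278,.2],58.6),("place",[.599,.10,.08],90.3),("tub",[.616,.261,.038],0.3),("tubplace",[.541,-.291,.042],0),("grip",[.599,-.004,.03],0.3),("gripend",[.599,.249,.03],.3)]:
    q=solve_ik(p,down(r(a+off)));print(off,n,None if q is None else np.round(q,2))
E
```

```text
['MotionError', 'camera_params', 'get_state', 'goto_joints', 'grab_frame', 'job_done', 'move_gripper', 'move_straight', 'reach', 'sleep', 'solve_ik', 'tip_reach']
0.017
0 pick [ 0.8   0.62 -0.49  1.8   0.38  0.82  1.15]
0 pickhi [ 0.84  0.47 -0.53  1.72  0.27  1.03  1.24]
0 place [ 0.35  0.73 -0.78  1.76  0.63  0.92  0.87]
0 tub [-0.    0.84 -0.65  1.61  0.61  0.91 -0.88]
0 tubplace [ 0.66  0.67 -0.29  1.76  0.26  0.74  0.23]
0 grip [ 0.38  0.73 -0.56  1.8   0.54  0.77 -0.46]
0 gripend [ 0.    0.82 -0.64  1.66  0.61  0.87 -0.88]
180 pick [ 0.41  0.57  0.03  1.81 -0.02  0.77 -1.67]
180 pickhi [ 0.43  0.41  0.    1.74 -0.    0.99 -1.68]
180 place [ 0.07  0.62 -0.38  1.77  0.3   0.81 -2.02]
180 tub [ 0.23  1.06 -1.09  1.6   1.01  1.14  2.03]
180 tubplace [ 0.26  0.67  0.25  1.78 -0.23  0.72 -2.51]
180 grip [-0.77  1.01  1.08  1.84 -1.07  1.01 -2.36]
180 gripend [ 0.26  1.05 -1.09  1.65  1.03  1.11  2.01]
-180 pick [ 0.41  0.57  0.03  1.81 -0.02  0.77 -1.67]
-180 pickhi [ 0.43  0.41  0.    1.74 -0.    0.99 -1.68]
-180 place [ 0.07  0.62 -0.38  1.77  0.3   0.81 -2.02]
-180 tub [ 0.23  1.06 -1.09  1.6   1.01  1.14  2.03]
-180 tubplace [ 0.26  0.67  0.25  1.78 -0.23  0.72 -2.51]
-180 grip [-0.77  1.01  1.08  1.84 -1.07  1.01 -2.36]
-180 gripend [ 0.26  1.05 -1.09  1.65  1.03  1.11  2.01]
```

```bash
python3 - <<'E'
from h import *
q=down(np.radians(58.6))
reach([.527,-.278,.19],q)
move_gripper(.06)
move_straight([.527,-.278,.084],.12)
move_gripper(0,80)
s=get_state();print(s['gripper_width'],s['tcp_pos'],s['ft_force'],s['time_s'])
move_straight([.527,-.278,.10],.04)
im,W,H=snap("side");cv2.imwrite("pics/s1.png",im)
s=get_state();print(s['gripper_width'],s['tcp_pos'],s['ft_force'],s['torque'],s['time_s'])
E
```

```text
0.012394053981879231 [ 0.52718112 -0.27806647  0.08456265] [-1.40044915  1.94342558  8.12899001] 3.475
0.01255115176032971 [ 0.52688697 -0.27803834  0.09990276] [-0.25170359 -0.15958148 -3.58213718] [-0.00032438  0.03075321  0.03427363] 4.075
```

View pics/s1.png

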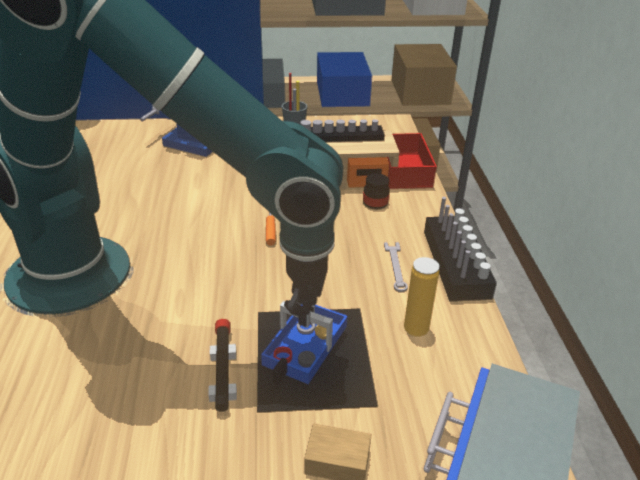

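The side view shows the tray lifted and level at about (303,345), with all the parts still in it. Fz matches its weight, so I'll carry it now.

```bash
python3 - <<'E'
from h import *
move_straight([.527,-.278,.135],.06)
move_straight([.599,.10,.135],.12,down(np.radians(90.3)))
move_straight([.599,.10,.092],.06)
s=get_state();z=.092
while z>.076:
    z-=.002; move_straight([.599,.10,z],.03); f=get_state()['ft_force'][2]
    if f>-1.0: break
print(z,f,get_state()['tcp_pos'])
im,W,H=snap("side");cv2.imwrite("pics/s2.png",im)
print(get_state()['time_s'])
E
```

```text
0.07999999999999999 5.801831494654955 [0.59924462 0.10013958 0.08057578]
10.5833
```

View pics/s2.png

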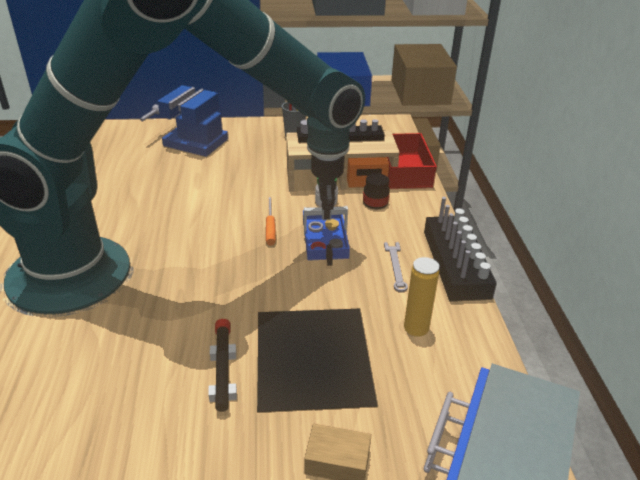

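The tray is on the bench at about (327,237), straight, with its grip toward the camera and the tub still behind it. I'll release it, let it settle, retract and take another look.

```bash
python3 - <<'E'
from h import *
move_gripper(.06)
sleep(.35)
move_straight([.599,.10,.20],.2)
reach([.50,-.05,.28],down(0.005))
im,W,H=snap("top");cv2.imwrite("pics/t3.png",im)
z=W[...,2]
m=(H[...,0]>100)&(H[...,0]<125)&(H[...,1]>120)&(z>.022)&(z<.04)&(abs(W[...,0]-.6)<.09)&(abs(W[...,1]-.1)<.13);print("rim",rect(W[m]),np.percentile(z[m],[5,50,95]))
m=(z>.083)&(z<.1)&(abs(W[...,0]-.6)<.07)&(abs(W[...,1]-.1)<.03);print("bar",rect(W[m]),np.median(z[m]),m.sum())
m=(z>.038)&(z<.052)&(abs(W[...,0]-.6)<.06)&(W[...,1]<.012)&(W[...,1]>-.04);print("grip",rect(W[m]),np.median(z[m]),m.sum())
m=(z>.07)&(z<.09)&(abs(W[...,0]-.616)<.05)&(abs(W[...,1]-.26)<.04);print("tub",rect(W[m]),W[m].mean(0),m.sum())
for b in [(.62,.632),(.59,.60),(.65,.66)]: pass
print(get_state()['time_s'])
E
```

```text
rim (array([598. , 105.6]), array([ 98.6, 157.8]), 0.42) [0.02310849 0.02856772 0.03291935]
bar (array([598.4,  99.9]), array([105. ,  14.6]), 0.74) 0.08944725112687268 267
grip (array([0., 0.]), array([0., 0.]), 0.0) nan 0
tub (array([616.9, 260.7]), array([52.8, 50.4]), 45.28) [0.61617436 0.26076054 0.07746211] 376
13.3083
  return _methods._mean(a, axis=axis, dtype=dtype,
  ret = ret.dtype.type(ret / rcount)
```

View pics/t3.png

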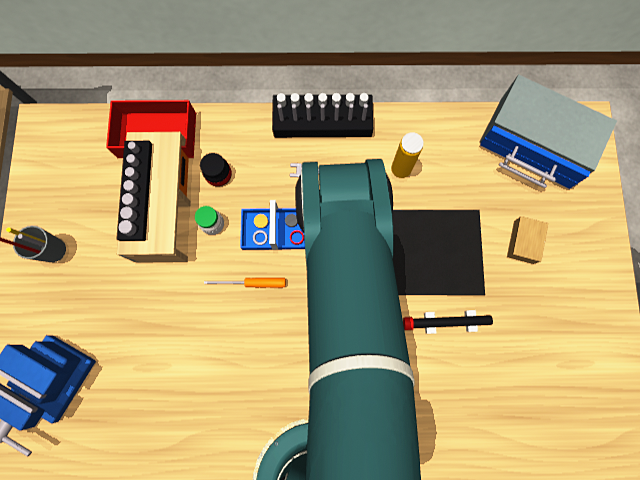

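The top view shows the tray at about (272,228) with all its parts visible on this side, and the tub at (207,218) unmoved. The arm hides the tray's grip end, but the bar and yaw check out. Next is the tub.

```bash
python3 - <<'E'
from h import *
q=down(0.005)
move_gripper(.0853)
reach([.616,.261,.20],q)
move_straight([.616,.261,.042],.12)
move_gripper(0.03,40)
s=get_state();print(s['gripper_width'],s['tcp_pos'],s['ft_force'],s['time_s'])
move_straight([.616,.261,.20],.15)
s=get_state();print(s['gripper_width'],s['ft_force'],s['time_s'])
im,W,H=snap("side");cv2.imwrite("pics/s4.png",im)
E
```

```text
0.05856610280938492 [0.61615294 0.26107535 0.04284117] [-3.9705442  -1.59187359  9.53917475] 16.8333
0.0581795816852049 [-0.32497468  0.46748201 -1.92655894] 18.0333
```

View pics/s4.png

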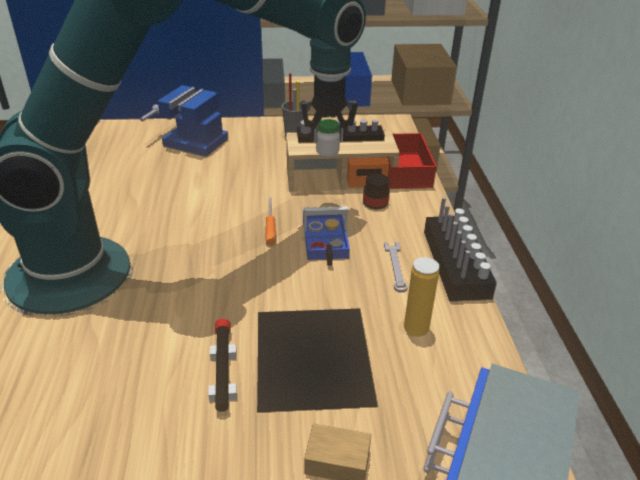

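The tub is held upright at (328,137), and the tray is undisturbed at (327,235) with all four parts in it. I'll carry the tub to the mat.

```bash
python3 - <<'E'
from h import *
move_straight([.541,-.291,.20],.22,down(0))
move_straight([.541,-.291,.06],.12)
z=.054;f0=get_state()['ft_force'][2]
move_straight([.541,-.291,z],.05)
while z>.043:
    z-=.0015; move_straight([.541,-.291,z],.03); f=get_state()['ft_force'][2]
    if f-f0>2: break
print(z,f0,f)
move_gripper(.0853)
sleep(.2)
move_straight([.541,-.291,.20],.2)
reach([.5,-.10,.25],down(0.005))
im,W,H=snap("side");cv2.imwrite("pics/s5.png",im);z=W[...,2]
m=(z>.06)&(z<.09)&(abs(W[...,0]-.54)<.06)&(abs(W[...,1]+.29)<.06);print("tub",rect(W[m]),z[m].max())
m=(z>.038)&(z<.052)&(abs(W[...,0]-.6)<.04)&(W[...,1]<.012)&(W[...,1]>-.04)&(H[...,2]<90);print("grip",rect(W[m]) if m.any() else 0,m.sum())
m=(z>.083)&(z<.1)&(abs(W[...,0]-.6)<.07)&(abs(W[...,1]-.1)<.03);print("bar",rect(W[m]),np.median(z[m]),m.sum())
print(get_state()['time_s'])
E
```

```text
0.04649999999999999 -1.8430410731854536 5.082007696592765
tub (array([ 541.2, -292.4]), array([56.2, 49.8]), 86.74) 0.08551062735105297
grip (array([598.7,  -5.2]), array([33.3, 11.6]), 85.43) 51
bar (array([598.1,  98.9]), array([ 21. , 104.8]), 89.66) 0.08765901787535813 213
25.9833
```

View pics/s5.png

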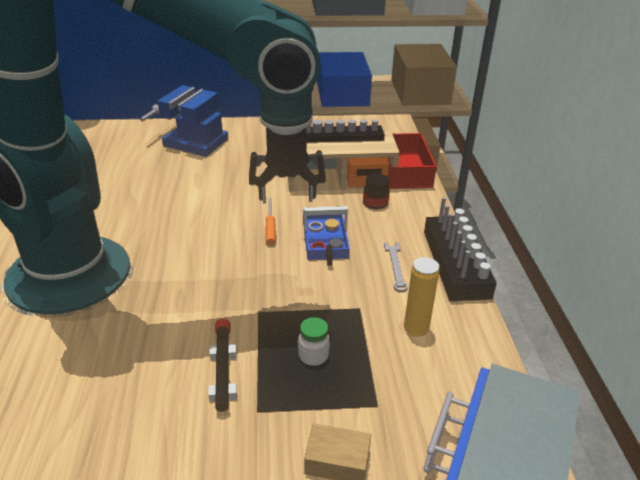

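The tub stands at (314,342), centred on the mat. The tray grip is at (329,255), which is (0.5987,-0.005) in world, matching the prediction from the bar. Now I'll take the grip and slide the tray in.

```bash
python3 - <<'E'
from h import *
q=down(np.radians(.4))
move_gripper(.05)
reach([.5985,-.0045,.14],q)
move_straight([.5985,-.0045,.031],.1)
move_gripper(0,60)
s=get_state();print(s['gripper_width'],s['tcp_pos'],s['ft_force'],s['time_s'])
move_straight([.599,.05,.031],.05)
s=get_state();print(s['gripper_width'],s['tcp_pos'],s['ft_force'],s['time_s'])
im,W,H=snap("side");cv2.imwrite("pics/s6.png",im)
E
```

```text
0.010815091646784097 [ 0.59873859 -0.00458124  0.03144342] [-1.88777308 -0.20454221  6.26748635] 28.825
0.011313274961617114 [0.5994416  0.04935827 0.03145259] [ 0.33674618 -3.17659599  5.72403963] 30.0667
```

View pics/s6.png

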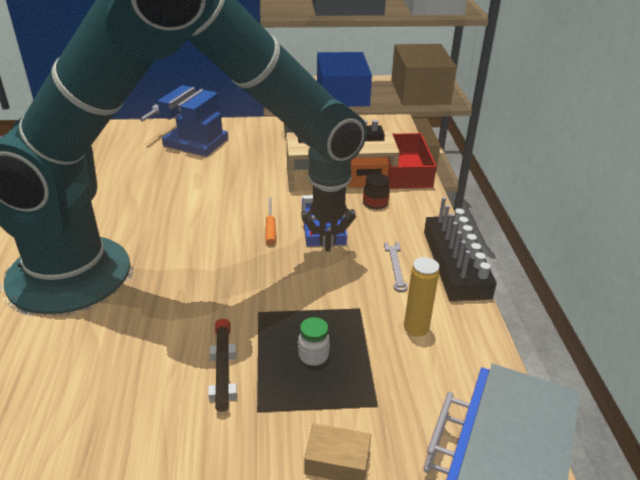

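The gripper holds the grip at (327,235), and the tray is sliding with about 3 N of drag. I'll continue, watching the force near the end.

```bash
python3 - <<'E'
from h import *
for y in(.13,.19,.23):
    move_straight([.599,y,.031],.06); f=get_state()['ft_force'];print(y,np.round(f,1))
    if f[1]<-12: break
else:
  while y<.262:
    y+=.002; move_straight([.599,y,.031],.03); f=get_state()['ft_force']; print(round(y,3),np.round(f,1))
    if f[1]<-9: break
s=get_state();print(s['gripper_width'],s['tcp_pos'],s['time_s'])
im,W,H=snap("top");cv2.imwrite("pics/t7.png",im)
E
```

```text
0.13 [ 0.1 -4.2  6.3]
0.19 [-0.2 -2.5  5.4]
0.23 [-0.1 -0.9  5.2]
0.232 [-0.6 -6.1  8.5]
0.234 [-0.6 -6.2  8.3]
0.236 [-0.  -6.9  8.4]
0.238 [ 0.8 -7.   9.3]
0.24 [ 0.3 -6.4  8.5]
0.242 [ 0.  -5.8  7.7]
0.244 [ 0.5 -6.1  8.5]
0.246 [-0.1 -7.5  8.6]
0.248 [ 1.  -6.2  7.7]
0.25 [ 0.1 -6.7  8. ]
0.252 [ -1.4 -13.2  12.8]
0.011123080290642112 [0.59986573 0.24958738 0.03145666] 36.3167
```

View pics/t7.png

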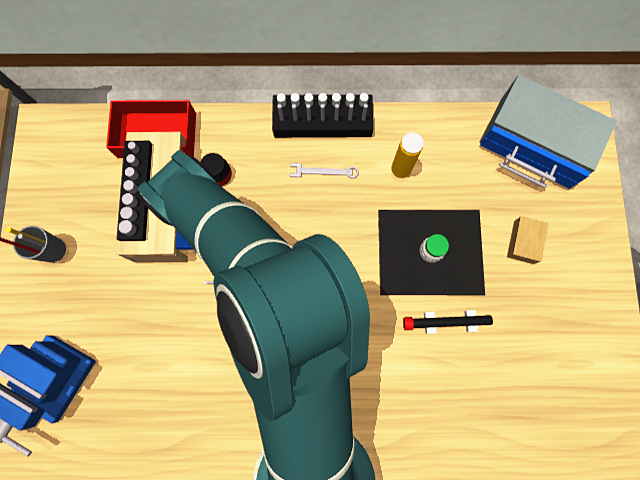

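The contact force rose at TCP y≈0.2496, where 0.249 was expected for fully home. In the image the tub is on the mat at (435,247). I'll release and check.

```bash
python3 - <<'E'
from h import *
move_gripper(.05); sleep(.2)
p=get_state()['tcp_pos']
move_straight([p[0],p[1],.19],.12)
reach([.40,-.10,.3],down(0.005))
im,W,H=snap("top");cv2.imwrite("pics/t8.png",im);z=W[...,2]
m=(H[...,0]>100)&(H[...,0]<125)&(H[...,1]>120)&(z>.022)&(z<.04)&(abs(W[...,0]-.6)<.09)&(abs(W[...,1]-.29)<.06);print("rim",rect(W[m]),W[m][:,1].min(),np.median(z[m]))
m=(z>.038)&(z<.052)&(abs(W[...,0]-.6)<.04)&(W[...,1]<.265)&(W[...,1]>.21);print("grip",rect(W[m]),m.sum())
m=(z>.105)&(z<.122)&(W[...,1]>.30)&(W[...,1]<.47)&(W[...,0]>.5);print("roof",rect(W[m]))
im,W,H=snap("side");cv2.imwrite("pics/s8.png",im);z=W[...,2]
cv2.imwrite("pics/s8z.png",cv2.resize(im[110:230,260:420],None,fx=5,fy=5,interpolation=cv2.INTER_CUBIC))
m=(z>.038)&(z<.052)&(abs(W[...,0]-.6)<.04)&(W[...,1]<.265)&(W[...,1]>.21)&(H[...,2]<90);print("grip",rect(W[m]),m.sum())
m=(z>.06)&(z<.09)&(abs(W[...,0]-.54)<.06)&(abs(W[...,1]+.29)<.06);print("tub",rect(W[m]))
print(get_state()['time_s'])
E
```

```text
rim (array([600.3, 289. ]), array([ 99.7, 109. ]), 0.14) 0.2345172317628917 0.028728176946647643
grip (array([600.9, 249.4]), array([13.2, 30. ]), 2.35) 66
roof (array([668.4, 386. ]), array([302.5, 131.6]), 0.36)
grip (array([599. , 247.8]), array([11.4, 34.1]), 0.24) 38
tub (array([ 541.3, -290.3]), array([55.9, 49.7]), 86.73)
40.15
```

View pics/t8.png

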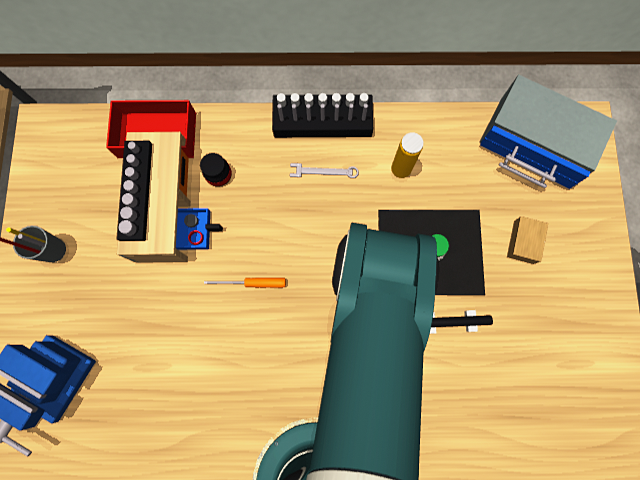

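View pics/s8z.png

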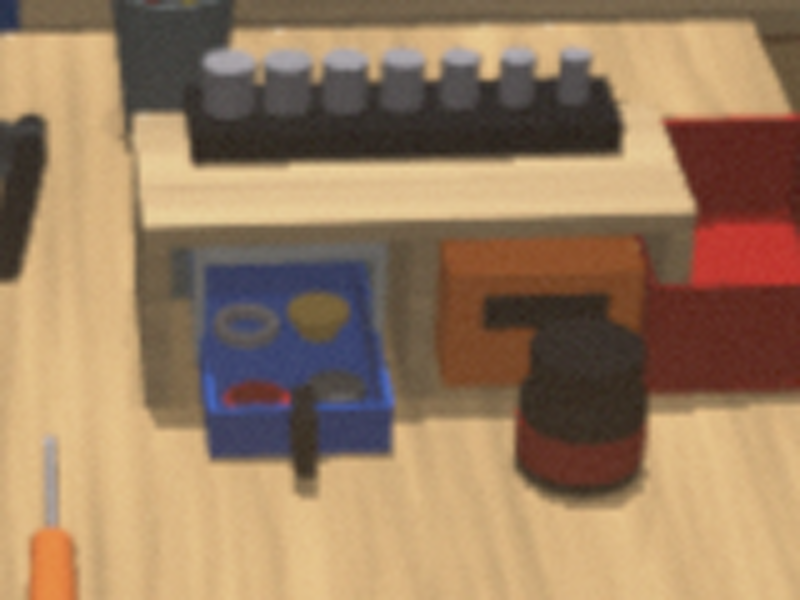

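The tray is home and straight: its grip is at y≈0.249, so its origin is at shelf x≈-0.033, and its yaw is about 0.2°. All four parts are visible in it, the tub is centred on the mat, and the arm is clear.

```bash
python3 - <<'E'
from rig import *
job_done()
E
```

```text
the job is handed in; nothing more can be done
```

The swap is done and I handed the job in with the clock at about 40 s of the 70 s allowed; no verdict is reported.

I lifted the tray by its bar, set it on the bench in front of the shelf and let go. Then I stood the tub on the mat, took the tray's end grip and slid it in until it touched the back wall (about 13 N).

**Last checks:**
- **Tray:** its origin is at about x = -33 mm of the shelf (-32 mm is fully home). It is about 1 to 2 mm off the bay's middle line and well under 1° from straight, with the grip facing out and all four parts visible inside.
- **Tub:** it is upright, within about 2 mm of the mat's middle.
- **Bystanders:** none looked moved in the pictures, but I did not measure them again. The arm partly hid the damper in the last top view.
- **Disagreements:** the top and side views differed by about 2 mm on the grip position, which is within the calibration. The top view's grip patch gave a yaw of 2.35°, but from few pixels. The rim (0.14°) and the side view (0.24°) both read straight.

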